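# Rest a tube in the V-rests and draw the sprung pointer to its mark

### The arm

A 6-joint arm with a two-finger parallel gripper is mounted at the origin on the work surface. World frame = base frame: x ahead of the robot, y to its left, z up, the work surface at z = 0. Lengths are in mm, angles in rad, forces in N, time in s.
With the tool pointing down it reaches from about 275 to 825 mm from the base axis. Payload 4.9 kg.
Tool frame: the origin (TCP) lies at the very end of the fingers, on their centre line; the grasp point (between the pads) lies 19 mm behind it; z points along the fingers, y is the line along which they close (so a half turn about z gives the same grasp; the last joint's range is limited). The gripper opens to 85 mm and grips with 20 to 120 N. Pads are 22 mm wide; open, the fingers measure 114 mm over their backs; the gripper's body (76 mm by 85 mm) begins 54 mm behind the grasp point. The pads swing forward as they close: fully open they stand 13 mm farther back than shut.
Start: joints at [-1.401, 0.326, -0.193, 1.052, 0, 1.437], TCP at [164.543, -524.828, 231.281] pointing down, gripper open.
Joint ranges: [-2.65, 2.65], [-0.97, 1.79], [-1.3, 1.35], [-1.93, 2.1], [-1.47, 1.37], [-3.14, 3.14]. Speed limits (rad/s): [2.57, 2.57, 3.14, 3.14, 3.14, 3.14].

### API

Orientations are given as [roll, pitch, yaw] about the fixed x, y, z axes, in that order (R = Rz(yaw) Ry(pitch) Rx(roll)).
In Python, from bench import bot, solve_ik, imaging gives the robot as it stands. Calls block until the motion is done:
- bot.move_ptp(position, orientation): joint-space move of the TCP to a pose.
- bot.movel(position, rot=None, max_speed=150, threshold=None): straight line of the TCP; rot=None keeps the orientation; max_speed is the mean speed in mm/s. With threshold (N) it stops when the force on the tool has changed by that much, and returns True; else False.
- bot.move_j(angles): joint-space move.
- bot.grip(opening, effort=None): opening from 0.0 (shut) to 1.0 (fully open); effort is the grip in N (None keeps the last); returns when the fingers have stopped.
- bot.dwell(seconds).
- solve_ik(position, orientation): joint angles nearest the present ones, or None.
- bot.get_state(): the state.
- imaging.capture(name): name is "scene" or "top" or "wrist"; returns the picture (480x640x3 uint8, blue, green, red); there is no depth.
- imaging.camera_model(name): a dict with "K" (3x3 intrinsics, pixels), "position" and "rotation" of the camera in the world. Camera axes: x right, y up, looking along -z (the intrinsics and any distortion apply to the point x, -y, -z); pixel columns grow to the right and rows downward; lengths in mm; the calibration is good to about 2 mm. A picture is of the moment at which its call begins: read the wrist's pose just before it. camera_model takes no time and is no camera call; for the wrist camera it gives the pose at the moment of the call.
A pose or a line that the arm cannot do raises bot.IKError and nothing moves.
- bot.sign_off(): hands the job in; it is judged then, once.
The state is a dict: "t": time; "qpos": joint angles; "joint_velocities": joint speeds; "effort": joint torques, N m; "tcp_pos": TCP position; "orientation": TCP orientation; "contact_force": force on the tool from outside, world axes, zero at the start; "wrist_torque": the same for the moment, N m; "opening": opening from 0.0 (shut) to 1.0 (fully open); "gripper_force": force on a finger pad.
Only numpy, scipy, OpenCV 4.12 (cv2) and the standard library are available. Lean on these libraries where they do the work, as an engineer would, in place of code of your own. Each camera call takes 0.05 s, during which the arm holds its last target. There are 200 camera calls.

### The job

Lay the round brass tube in the two V-rests of the marking jig, about centred and level across both, set down without dropping it, and let go of it. Then take the upright grip of the jig's sprung telescoping rod and pull the rod out until its pointer lines up with the mark fin on the rider of the scale rail, and finish the program while still gripping it there against the spring. Leave the rider and the other things on the bench where they are.

Things in the scene. Friction and masses are not known exactly. Their poses are not given: they have to be found in the camera images.
- tube: loose round brass tube, 180 mm long, 16 mm outer diameter, dark bore at both ends, about 0.1 to 0.2 kg, lying on the bench. Origin at its centre (its axis half-way along, 8 mm above the bench at the start); its x axis runs along the tube. It can roll. Both ends are alike.
- jig: fixed marking jig: dark steel plate 180 x 280 x 12 mm, origin at the centre of its underside, y along its length. Two steel V-rests at x = -45, y = -50 and +50 mm, each 16 mm thick along y: 90 degree V, bottom 49 mm and lips 69 mm high, 40 mm wide at the lips. At x = +45 mm a fixed sleeve, 23 mm diameter, axis 40 mm high, y -135 to -45 mm; the rod pulls out of it towards +y.
- v_mid (a point): point midway between the two V-rests where the tube's centre lies when it is seated: at jig x = -45, y = 0, 60 mm above the bench. Axes as the jig's; the seated tube lies along y.
- rod: sprung rod in the jig's sleeve; axes as the jig's. Origin on its axis, 40 mm high, under the upright grip and in line with the 3 mm pointer blade that sticks out to +x (to the rider) and -x. Fully in: jig y = -25 mm; slides 90 mm to +y. The spring pulls back with 3 N when in, plus 0.6 N per 10 mm; let go, it returns.
- grip (a point): middle of the upright round aluminium grip on the rod's end: 14 mm diameter, reaching from 60 to 98 mm above the bench; this point is 79 mm above the bench, exactly above the origin of rod, and moves with it.
- mark (a point): the mark: an upright steel fin 3 mm thick on the small steel rider (20 x 14 mm block) of the scale rail beside the rod, at jig x = +70 mm, 40 mm above the bench (fin top at 46 mm). Axes as the jig's. The rider has been set to 30 to 75 mm of pull; the pointer is at the mark when rod has the same y along the jig as this point.
- square_bar: bystander: loose square brass bar 140 x 10 x 10 mm lying near the tube (may be in either place), origin at the centre of its underside, x along it.
- charcoal_a: bystander: black charcoal block 90 x 55 x 32 mm on the bench, origin at the centre of its underside.
- bench_block: bystander: steel bench block 60 x 60 x 20 mm, origin at the centre of its underside.
- wood_bowl: bystander: turned wooden bowl, 90 mm across, 40 mm high, origin at the centre of its underside.
- jar: bystander: glass jar with steel lid, 60 mm across, 75 mm high, origin at the centre of its underside.
- screwdriver: bystander: small screwdriver with red handle, 200 mm long, handle 26 mm thick, lying on the left; origin half-way along, on its underside.
Not all that is in view belongs to the job. What is shaped like the tube but grey is not meant.

How it is judged:
By the outcome, as a careful person would: the job done as asked, in the order asked, and still so for the second after the job is handed in, while the arm keeps its last pose, push and grip.
It also fails if it takes over 51 s, if anything falls off the work surface, if the arm or the gripper's body presses on something with over 40 N, if the wrist force passes 120 N, or if a joint passes its speed limit or range.

## Working session

There is one attempt and no reset: what is moved stays moved. The work goes in short steps, each a Python script; the robot and the scene stay as the last script left them, time stands still between calls to the robot, and variables do not carry over. Pictures are saved under pics/ and viewed, at most 10 in all, crops included, and the job is handed in when it is done.

```bash
ls; mkdir -p pics; python3 - <<'E'
from bench import bot, imaging
import cv2
for n in ("scene","top"):
    cv2.imwrite(f"pics/{n}0.png",imaging.capture(n)); print(n,imaging.camera_model(n))
print(imaging.camera_model("wrist")); print(bot.get_state())
E
```

```text
pics
scene {'K': array([[510.068309  ,   0.        , 314.20321396],
       [  0.        , 510.068309  , 240.61558043],
       [  0.        ,   0.        ,   1.        ]]), 'position': array([1025.57445733, -604.39124976,  833.80964173]), 'rotation': array([ 0.8109803 , -0.01340863,  0.73532141])}
top {'K': array([[558.11058132,   0.        , 323.78596357],
       [  0.        , 558.11058132, 239.02510463],
       [  0.        ,   0.        ,   1.        ]]), 'position': array([ 379.80531466,  -24.13743817, 1418.66395324]), 'rotation': array([ 0.11169775, -0.01144554, -1.54348889])}
{'K': array([[426.9465703 ,   0.        , 319.28557395],
       [  0.        , 426.9465703 , 238.83660963],
       [  0.        ,   0.        ,   1.        ]]), 'position': array([ 235.76192959, -501.57470709,  373.65027905]), 'rotation': array([-2.99762088e-01,  5.10288786e-04, -1.26771896e+00])}
{'t': 0.1, 'qpos': array([-1.40119876e+00,  3.26889226e-01, -1.93483023e-01,  1.05201164e+00,
        1.77284527e-05,  1.43661238e+00]), 'joint_velocities': array([ 0.00109529, -0.00038856,  0.00256008,  0.0009633 ,  0.00146301,
        0.00195706]), 'effort': array([-4.66839319e-04, -4.44238758e+01,  2.63038373e+01,  7.89197918e-03,
       -1.40846028e-04, -7.88877742e-06]), 'tcp_pos': array([ 164.4568497 , -524.28592453,  230.56987433]), 'orientation': array([-3.14002174e+00, -2.29955409e-04,  3.03781320e-01]), 'contact_force': array([-0.319985  ,  0.58970544, -0.03311613]), 'wrist_torque': array([ 0.0126273 ,  0.02173542, -0.00220398]), 'gripper_force': 0.0, 'opening': 0.9984677617492593}
```

View pics/top0.png

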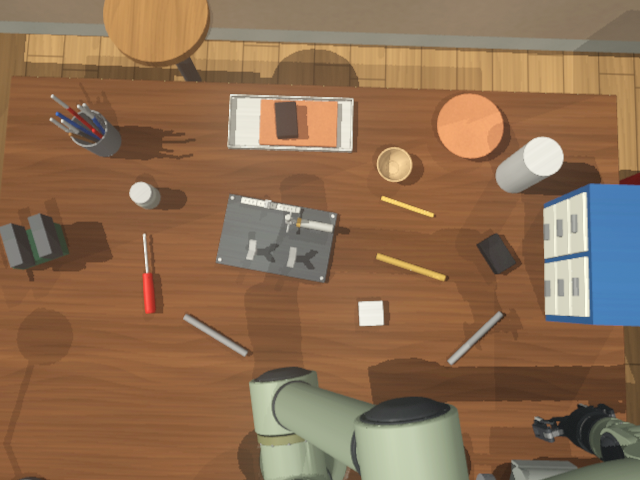

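View pics/scene0.png

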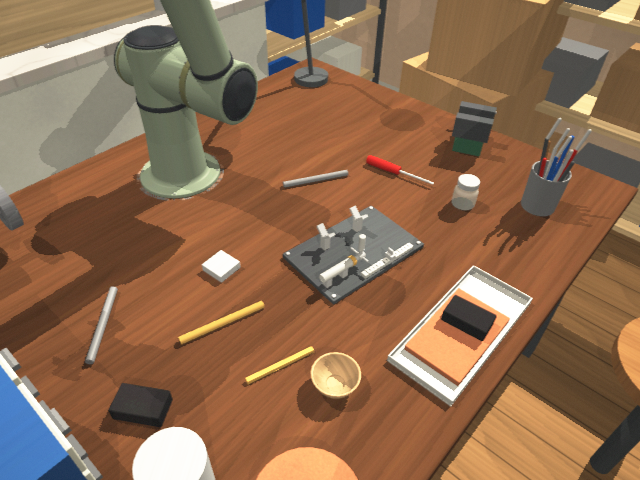

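Brass candidates in the top view are A, (376,256)-(446,279), about 185 mm long, and B, (381,198)-(434,215), about 142 mm long. The grey bars at (215,335) and (476,337) are the wrong colour. A fits the tube and B the square bar; I'll confirm with a wrist crop. The jig plate corners are at (231,194), (339,211), (325,283) and (217,263), with the sleeve on the right, so the rod pulls to image left (world +y).

```bash
cat > h.py <<'E'
import numpy as np, cv2
from scipy.spatial.transform import Rotation as R
from bench import bot, solve_ik, imaging
def ray(m,px):
    K=m["K"]; d=np.linalg.inv(K)@np.array([px[0],px[1],1.]); d=d*[1,-1,-1]
    return R.from_euler("xyz",m["rotation"]).apply(d)
def plane(m,px,z):
    d=ray(m,px); p=np.array(m["position"]); return p+d*(z-p[2])/d[2]
def proj(m,P):
    c=R.from_euler("xyz",m["rotation"]).inv().apply(np.atleast_2d(P)-m["position"])*[1,-1,-1]
    q=c@m["K"].T; return q[:,:2]/q[:,2:]
def snap(name,f):
    m=imaging.camera_model(name); im=imaging.capture(name); cv2.imwrite("pics/"+f,im)
    np.save("pics/"+f+".npy",m,allow_pickle=True); return m,im
def load(f): return np.load("pics/"+f+".npy",allow_pickle=True).item()
E
python3 - <<'E'
from h import *
m=imaging.camera_model("top")
a,b=plane(m,(376,257),8),plane(m,(446,278),8); c=(a+b)/2;print("tube",c,np.linalg.norm(a-b),np.degrees(np.arctan2(*(b-a)[[1,0]])))
cs=[plane(m,p,12) for p in [(231,194),(339,211),(325,283),(217,263)]]
j=np.mean(cs,0); ax=(cs[0]-cs[1]+cs[3]-cs[2]); print("jig",j,[np.linalg.norm(cs[i]-cs[i-1]) for i in range(4)],"yaxis ang",np.degrees(np.arctan2(ax[1],ax[0])))
# wrist look offset: camera relative to tcp
w=imaging.camera_model("wrist"); s=bot.get_state(); print(R.from_euler("xyz",s["orientation"]).inv().apply(w["position"]-s["tcp_pos"]))
print(plane(w,(320,240),0)-s["tcp_pos"])
E
```

```text
tube [ 472.20411339 -258.71052761    8.        ] 184.56368785626842 -105.1601631214183
jig [538.57528068  80.17333378  12.        ] [np.float64(179.41178155851446), np.float64(279.266385619517), np.float64(186.71567669644648), np.float64(276.6134507280671)] yaxis ang 81.87263373044418
[  74.86669591   -0.56653536 -143.06247905]
[ -39.84435747  -12.53294872 -230.56987433]
```

```bash
python3 - <<'E'
from h import *
bot.move_ptp([472,-259,200],[np.pi,0,np.radians(75)]); bot.dwell(0.2)
m,im=snap("wrist","tube1.png")
bot.move_ptp([538,80,230],[np.pi,0,np.radians(82)]); bot.dwell(0.2)
m,im=snap("wrist","jig1.png"); print(bot.get_state()["t"])
E
```

```text
3.4167
```

View pics/tube1.png

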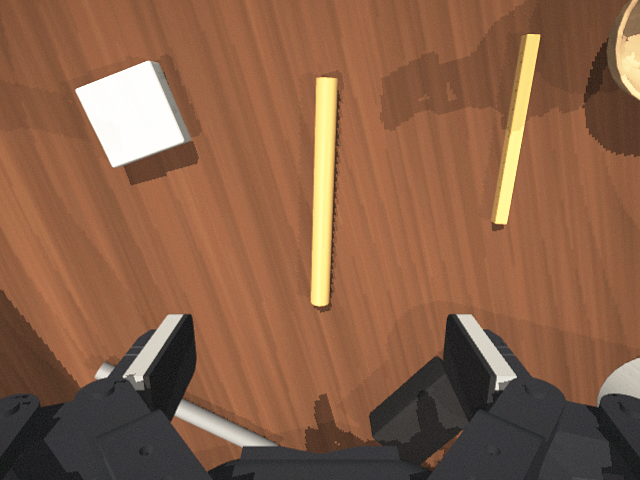

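View pics/jig1.png

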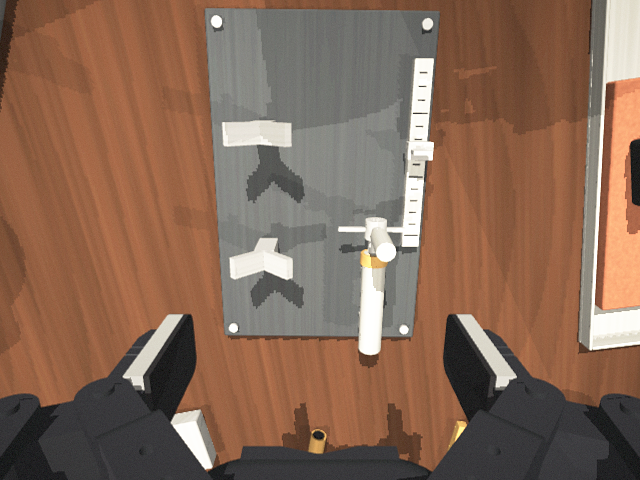

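The tube1 picture shows the smooth-shaded round bar A from (327,77) to (320,304), and the two-faceted square bar B from (532,35) to (500,222). In jig1, A's near end at (318,435) shows a dark round bore, so A is the tube. The jig1 plate corners are at (206,9), (439,12), (411,340) and (226,338). The grip top is at about (387,252), the pointer at (370,229) and the rider fin at about (422,150). One enlarged composite will check both.

```bash
cat > fit.py <<'E'
from h import *
from scipy.optimize import least_squares
def jp(q,P): # jig->world
    c,s=np.cos(q[2]),np.sin(q[2]); P=np.atleast_2d(P).astype(float)
    return np.c_[q[0]+c*P[:,0]-s*P[:,1], q[1]+s*P[:,0]+c*P[:,1], P[:,2]]
m=load("jig1.png")
pts=[(-90,140,12),(90,140,12),(90,-140,12),(-90,-140,12)]; px=np.array([(206,9),(439,12),(412,339),(226,338)])
r=least_squares(lambda q:(proj(m,jp(q,pts))-px).ravel(),[538,80,-.14],loss="soft_l1"); q=r.x
if __name__=="__main__":
    print(q,r.fun.reshape(-1,2).round(1))
    im=cv2.imread("pics/jig1.png")
    def inv(P): d=P[:2]-q[:2]; c,s=np.cos(q[2]),np.sin(q[2]); return np.array([c*d[0]+s*d[1],-s*d[0]+c*d[1]])
    S=2.3; big=cv2.resize(im[0:260,200:450],None,fx=S,fy=S,interpolation=cv2.INTER_CUBIC)
    chk=[(45,-25,98),(85-15,-25,40),(-65,50,69),(-25,50,69),(-65,-50,69),(-25,-50,69)]+list(pts[:2])
    for p in proj(m,jp(q,chk)): cv2.drawMarker(big,tuple(int(v) for v in ((p-[200,0]+.5)*S)),(0,0,255),0,12,1)
    for y in range(0,60,10):
        p=proj(m,jp(q,[(70,y,46)]))[0]; cv2.drawMarker(big,tuple(int(v) for v in ((p-[200,0]+.5)*S)),(0,255,0),0,8,1)
    mt=load("tube1.png"); it=cv2.imread("pics/tube1.png")
    hsv=cv2.cvtColor(it,cv2.COLOR_BGR2HSV); k=cv2.inRange(hsv,(20,90,110),(35,255,255)); k[:, :290]=0;k[:,360:]=0;k[:60]=0;k[320:]=0
    ys,xs=np.nonzero(k); print("yellow rows",ys.min(),ys.max(),xs[ys<ys.min()+4].mean(),xs[ys>ys.max()-4].mean())
    a=plane(mt,(xs[ys<ys.min()+6].mean(),ys.min()),8);b=plane(mt,(xs[ys>ys.max()-6].mean(),ys.max()),8)
    print("tube",a,b,(a+b)/2,np.linalg.norm(a-b),np.degrees(np.arctan2(*(a-b)[[1,0]])))
    tc=cv2.resize(it[60:320,300:540],(205,598*1) if 0 else None,fx=.9,fy=2.3)
    cv2.imwrite("pics/big1.png",np.hstack([big,tc]))
E
python3 fit.py
```

```text
[ 5.39192818e+02  8.36213297e+01 -1.52299566e-01] [[-2.   0.7]
 [ 2.1  0.3]
 [ 1.4 -0.3]
 [-1.4 -1. ]]
yellow rows 77 305 325.5 319.53846153846155
tube [ 500.49086016 -168.07930268    8.        ] [ 447.80269561 -344.83416119    8.        ] [ 474.14677788 -256.45673193    8.        ] 184.44056682162466 73.40141327372679
```

View pics/big1.png

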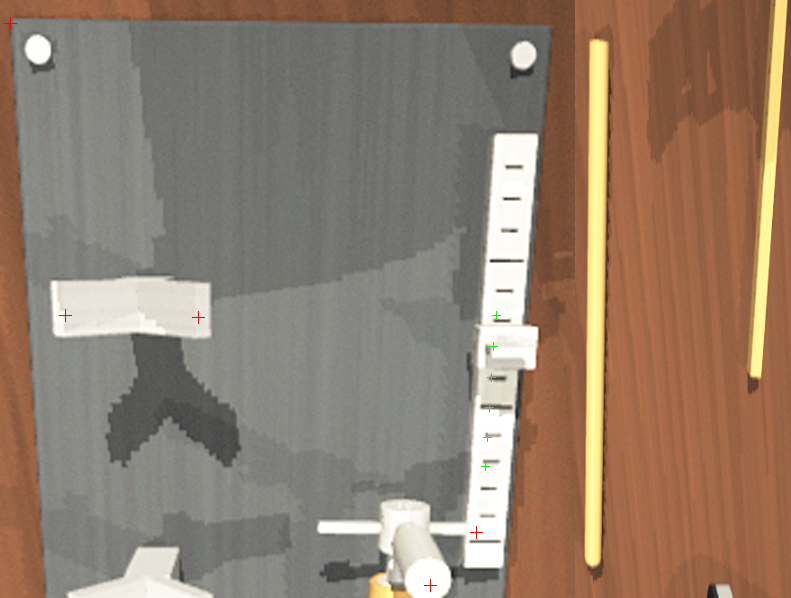

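The crop shows smooth round A against faceted B, so A is the tube. The fitted jig overlay agrees within about 2 px on the V-rest, pointer and grip, and the rider fin is at about 40 mm jig y. Now I'll pick the tube.

```bash
python3 - <<'E'
from fit import *
c=[474.1,-256.5]; o=[np.pi,0,np.radians(73.4)]
bot.grip(0.7,60)
bot.move_ptp(c+[60],o); bot.movel(c+[4],max_speed=60,threshold=8)
print(bot.get_state()["tcp_pos"]); bot.grip(0.0,60); s=bot.get_state(); print(s["tcp_pos"],s["opening"],s["gripper_force"])
bot.movel(c+[130],max_speed=120); s=bot.get_state(); print(s["opening"],s["gripper_force"],s["contact_force"])
v=jp(q,(-45,0,60))[0]; print(v)
bot.move_ptp([v[0],v[1],130],[np.pi,0,q[2]+np.pi/2]); bot.dwell(.2); snap("wrist","held.png"); snap("scene","held_s.png"); print(bot.get_state()["t"])
E
```

```text
[ 474.39590243 -256.74342769    4.31660091]
[ 474.39517279 -256.6830658     4.48252318] 0.15807350628024797 58.59121084213257
0.1583832684387107 58.57155203819275 [ 0.57048005  0.20847409 -1.39142083]
[494.71370079  90.44834628  60.        ]
9.5917
```

View pics/held.png

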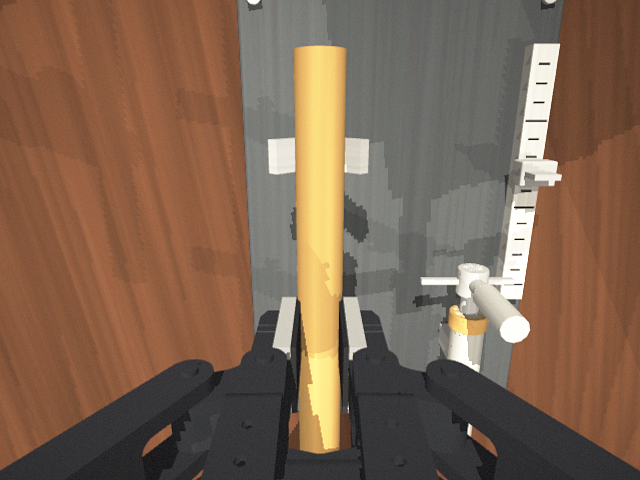

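The tube is held level and central: axis at column 320, far end at row 46. It lines up with the far V-rest (columns 269-368, centre 318.5), so the lateral error is under 1 mm. Now lowering it to contact.

```bash
python3 - <<'E'
from fit import *
m=load("held.png"); v=jp(q,(-45,0,60))[0]; s=bot.get_state()
u=np.array([-np.sin(q[2]),np.cos(q[2])]); e=(plane(m,(320,46),138)[:2]-s["tcp_pos"][:2])@u; print("end along",e)
d=0 if abs(e-90)<8 else 0
bot.movel([v[0],v[1],72],max_speed=70)
h=bot.movel([v[0],v[1],52],max_speed=12,threshold=5); s=bot.get_state(); print(h,s["tcp_pos"],s["contact_force"],s["wrist_torque"],s["t"])
E
```

```text
end along 92.10085132675994
True [494.75171024  90.41693422  56.41921622] [-0.34086343 -0.18561916  3.74342722] [-0.0489479   0.04931212  0.00720076] 11.7583
```

```bash
python3 - <<'E'
from fit import *
v=jp(q,(-45,0,60))[0]
bot.grip(0.5,60); bot.dwell(.2); s=bot.get_state(); print(s["opening"],s["contact_force"])
bot.movel([v[0],v[1],130],max_speed=80)
g=jp(q,(45,-25,79))[0]; 
bot.move_ptp([g[0],g[1],150],[np.pi,0,q[2]+np.pi/2]); bot.dwell(.2)
snap("wrist","near.png"); print(bot.get_state()["t"],g)
E
```

```text
0.5011308378219401 [0.07051638 0.02354199 0.09023501]
14.1417 [579.87914768  52.08369255  79.        ]
```

View pics/near.png

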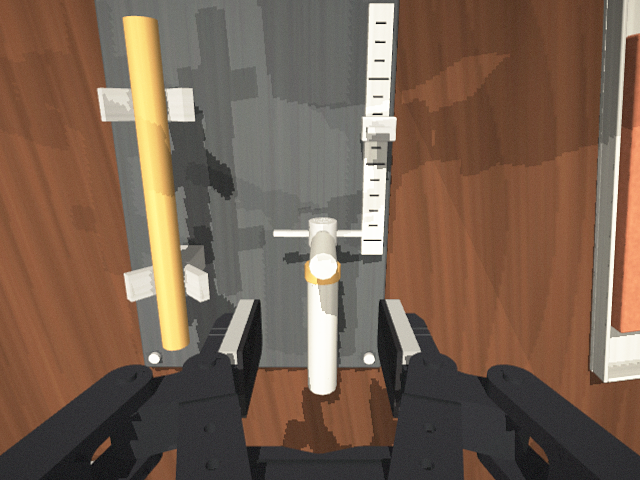

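The tube lies in both V-rests, from (142,17) to (174,348). The pointer is at row ~233, the grip top at (322,266) and the rider at (379,128). I'll enlarge the rider to find the fin.

```bash
python3 - <<'E'
from fit import *
m=load("near.png"); im=cv2.imread("pics/near.png")
def inv(P): d=P[:2]-q[:2]; c,s=np.cos(q[2]),np.sin(q[2]); return np.array([c*d[0]+s*d[1],-s*d[0]+c*d[1]]).round(1)
print("tube ends",inv(plane(m,(142,17),64)),inv(plane(m,(174,347),60)))
print("griptop",inv(plane(m,(322,266),98)),"pointer",inv(plane(m,(352,233.5),41)),inv(plane(m,(290,233.5),41)))
for r in (118,122,126,130,134,138): print(r,inv(plane(m,(380,r),46)))
S=8; a=cv2.resize(im[100:160,350:410],None,fx=S,fy=S,interpolation=cv2.INTER_CUBIC)
j=cv2.imread("pics/held.png"); b=cv2.resize(j[150:200,505:565][:, :],None,fx=5,fy=5,interpolation=cv2.INTER_CUBIC)
out=np.zeros((480,790,3),np.uint8); out[:,:480]=a; out[:250,485:785]=b
cv2.imwrite("pics/rider.png",out)
E
```

```text
tube ends [-43.   92.2] [-47.4 -91.3]
griptop [ 44.  -23.2] pointer [ 62.6 -23.6] [ 24.5 -23.6]
118 [76.2 44.8]
122 [76.3 42.7]
126 [76.4 40.5]
130 [76.5 38.3]
134 [76.6 36.2]
138 [76.7 34. ]
```

View pics/rider.png

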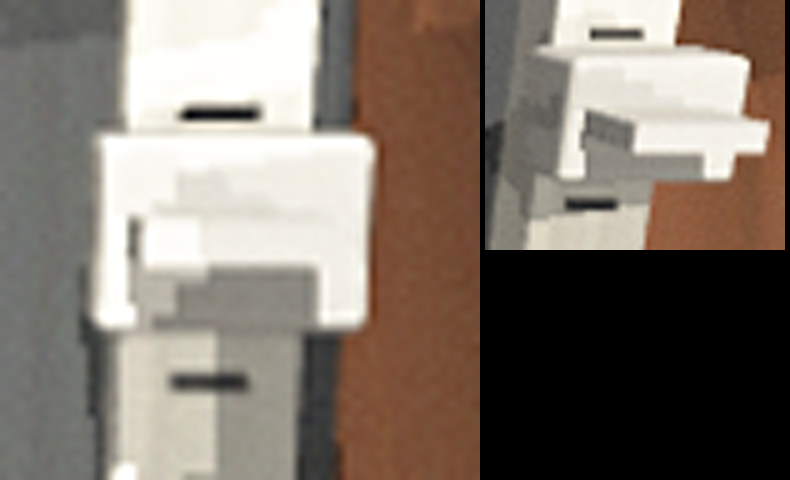

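```bash
python3 - <<'E'
from fit import *
from scipy.ndimage import gaussian_filter
def ang(m,a,b,z): d=plane(m,a,z)-plane(m,b,z); return np.degrees(np.arctan2(d[1],d[0]))-90
m=load("near.png"); im=cv2.cvtColor(cv2.imread("pics/near.png"),cv2.COLOR_BGR2GRAY).astype(float)
def edge(g,row,c,w=10):
    d=np.abs(np.diff(gaussian_filter(g[row-1:row+2].mean(0),1)))[c-w:c+w]; return c-w+(d*np.arange(2*w)).sum()/d.sum()+.5 if 0 else c-w+np.argmax(d)+.5
print("nominal",np.degrees(q[2]))
print("rail L",ang(m,(edge(im,12,369),12),(edge(im,240,361),240),16),"rail R",ang(m,(edge(im,12,394),12),(edge(im,240,383),240),16))
for ra,rb in((30,330),(60,235),(150,235)):
    L=[edge(im,r,int(142+(174-142)*(r-17)/331)+s*15,7) for r in (ra,rb) for s in(-1,1)]
    a,b=(np.mean(L[:2]),ra),(np.mean(L[2:]),rb); print("tube",L,ang(m,a,b,60))
j=load("jig1.png"); print("plate L",ang(j,(206,9),(226,338),12),"R",ang(j,(439,12),(412,339),12),"screws",ang(j,(216.5,21),(233.5,328),14),ang(j,(427.5,24),(403.5,329),14))
print("across",ang(j,(439,12),(206,9),12)+90,ang(j,(412,339),(226,338),12)+90, "screws near",ang(m,(369,358),(154,358),14)+90)
E
```

```text
nominal -8.72612237717437
rail L -9.004551998025264 rail R -8.850028319609308
tube [np.float64(123.5), np.float64(154.5), np.float64(160.5), np.float64(184.5)] -8.848358187252458
tube [np.float64(127.5), np.float64(157.5), np.float64(148.5), np.float64(175.5)] -8.857129025864282
tube [np.float64(138.5), np.float64(165.5), np.float64(148.5), np.float64(175.5)] -8.515535595923211
plate L -8.773689361915231 R -8.661048220977221 screws -8.728743121363635 -8.83308088862502
across -8.823035794269401 -8.484290966794873 screws near -8.632414661710243
```

```bash
python3 - <<'E'
from fit import *
g=jp(q,(44.5,-23.6,63))[0]
bot.movel(g,max_speed=70,threshold=8); s=bot.get_state(); print(s["tcp_pos"],g)
bot.grip(0.0,70); s=bot.get_state(); print(s["opening"],s["gripper_force"],s["contact_force"])
p=jp(q,(44.5,-23.6+62.1,63))[0]
bot.movel(p,max_speed=40); bot.dwell(.2); s=bot.get_state(); print(s["tcp_pos"],p,s["opening"],s["contact_force"],s["wrist_torque"],s["t"])
m,im=snap("wrist","pull.png"); n,i2=snap("scene","pull_s.png"); snap("top","pull_t.png")
c=proj(n,jp(q,[(60,38,40)]))[0].astype(int); print(c)
b=cv2.resize(i2[c[1]-40:c[1]+40,c[0]-50:c[0]+50],None,fx=6,fy=6,interpolation=cv2.INTER_CUBIC)
c=proj(m,jp(q,[(60,38,40)]))[0].astype(int); print(c)
cv2.imwrite("pics/pull_z.png",b)
E
```

```text
[580.0370523   53.52127864  63.53226299] [579.59733134  53.54334304  63.        ]
0.1431049743624524 68.13691735267639 [0.68087927 0.06881158 3.53583704]
[589.25592686 112.93353006  63.53588112] [589.01861426 114.92452442  63.        ] 0.13953630826119637 [-0.47585013 -6.63405275  6.16075494] [-1.13385093  0.16618505  0.07348504] 17.8167
[384 247]
[356 289]
```

View pics/pull.png

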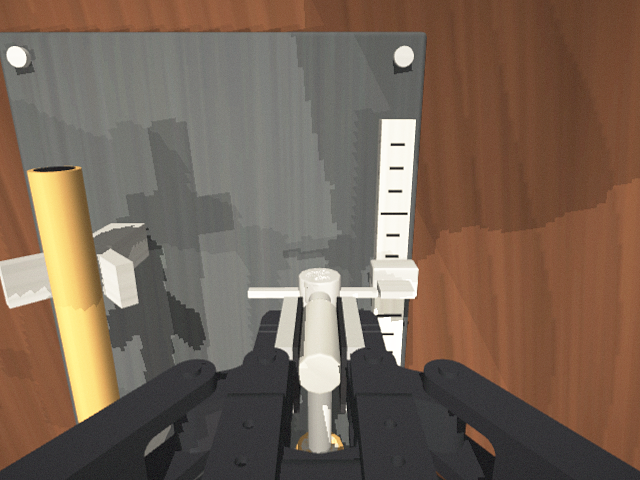

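View pics/pull_z.png

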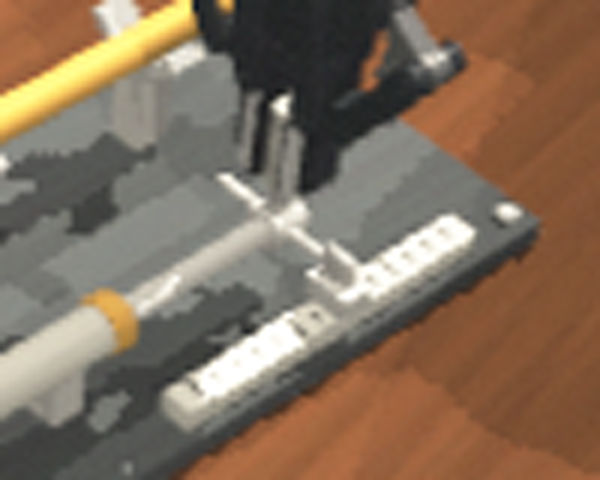

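The wrist view shows the tube seated at left and the rod gripped with its pointer line at row ~293. The rider fin is at (395,~293) and the pointer blade runs into the fin in the scene crop. The arm stopped 2 mm short under the spring load. That uses up the picture views, so I'll measure the remaining gap numerically.

```bash
python3 - <<'E'
from fit import *
q[2]=np.radians(-8.75)
m=load("pull.png"); g=cv2.cvtColor(cv2.imread("pics/pull.png"),cv2.COLOR_BGR2GRAY)
for c in (260,280,350,362,385,395,405,412): print(c,g[256:306,c].tolist())
for z in (34,40,46): print(z,[proj(m,jp(q,[(x,y,z)]))[0].round(1).tolist() for x in(62,72) for y in (37,38.5,40)])
m=load("near.png"); g=cv2.cvtColor(cv2.imread("pics/near.png"),cv2.COLOR_BGR2GRAY)
print("near"); 
for c in (290,345,352): print(c,g[226:242,c].tolist())
for c in (365,371,376,385,392): print(c,g[112:146,c].tolist())
E
```

```text
260 [122, 120, 118, 122, 122, 122, 126, 126, 123, 123, 123, 120, 119, 122, 122, 121, 122, 124, 120, 125, 119, 123, 123, 121, 123, 124, 120, 123, 123, 122, 117, 179, 215, 220, 221, 250, 253, 252, 254, 255, 255, 250, 163, 118, 119, 119, 122, 123, 117, 119]
280 [118, 120, 117, 120, 115, 116, 119, 119, 117, 115, 117, 119, 115, 114, 125, 125, 126, 126, 127, 130, 126, 121, 117, 121, 125, 128, 131, 126, 130, 128, 116, 178, 218, 221, 220, 248, 253, 252, 252, 252, 255, 249, 166, 124, 129, 128, 122, 117, 119, 121]
350 [101, 98, 98, 98, 95, 99, 100, 96, 98, 103, 98, 99, 98, 99, 100, 100, 98, 99, 104, 106, 104, 108, 108, 106, 107, 104, 96, 97, 104, 102, 99, 199, 223, 221, 220, 242, 247, 246, 246, 248, 230, 207, 207, 209, 210, 211, 209, 206, 211, 209]
362 [96, 100, 100, 96, 97, 98, 97, 98, 97, 94, 98, 96, 99, 97, 113, 115, 118, 114, 116, 118, 115, 115, 118, 117, 118, 114, 119, 117, 114, 113, 110, 201, 222, 222, 221, 242, 247, 246, 246, 247, 249, 224, 147, 111, 116, 116, 117, 116, 119, 116]
385 [123, 171, 236, 235, 219, 215, 213, 218, 219, 219, 220, 225, 251, 252, 243, 237, 235, 234, 230, 231, 233
[... 1618 characters left out ...]
213, 212]
371 [254, 243, 229, 234, 219, 253, 253, 249, 249, 246, 245, 246, 246, 236, 221, 243, 252, 252, 252, 253, 251, 219, 179, 179, 174, 173, 180, 152, 128, 160, 191, 203, 202, 204]
376 [241, 121, 20, 222, 228, 253, 254, 253, 247, 230, 224, 226, 226, 227, 222, 228, 238, 239, 240, 240, 232, 170, 136, 130, 135, 131, 138, 141, 131, 161, 195, 203, 198, 201]
385 [246, 246, 247, 239, 220, 252, 255, 247, 239, 239, 238, 239, 238, 239, 230, 231, 237, 239, 239, 241, 231, 170, 131, 137, 134, 134, 139, 139, 134, 132, 146, 156, 152, 152]
392 [92, 93, 91, 86, 152, 255, 251, 242, 241, 240, 240, 240, 237, 239, 239, 240, 238, 240, 238, 239, 240, 240, 239, 238, 239, 237, 238, 247, 204, 106, 67, 68, 71, 75]
```

Wrist pixel profiles give the pointer top-face centre at row 294.3 (z≈42, y≈36.6) and the fin top centre at row 294.5 (z=46, y≈38.4). The gap is about 1.8 mm, which agrees with the TCP shortfall. I'll correct it and re-measure.

```bash
python3 - <<'E'
from fit import *
q[2]=np.radians(-8.75)
u=np.array([-np.sin(q[2]),np.cos(q[2]),0]); p=np.array([589.02,114.92,63])+1.85*u
a=bot.get_state()["tcp_pos"]
bot.movel(p,max_speed=10); bot.dwell(.5); s=bot.get_state(); print((s["tcp_pos"]-a)@u,s["opening"],s["contact_force"],s["t"])
m,im=snap("wrist","pull2.png"); g=cv2.cvtColor(im,cv2.COLOR_BGR2GRAY)
for c in (265,280,362,390,405): print(c,g[278:306,c].tolist())
def y(row,z,x): 
    ys=np.array([36,41]); r=[proj(m,jp(q,[(x,t,z)]))[0][1] for t in ys]; return 36+5*(row-r[0])/(r[1]-r[0])
for r in (292,294,296,298,300): print(r,"ptr",y(r,42,62).round(2),"fin",y(r,46,72).round(2))
E
```

```text
1.7737775227086687 0.1437340962073294 [-1.33629543 -6.50768356  6.24486407] 18.8
265 [123, 123, 124, 123, 122, 124, 124, 123, 119, 177, 216, 225, 222, 250, 253, 254, 254, 254, 255, 250, 165, 117, 122, 121, 126, 124, 121, 123]
280 [128, 128, 127, 118, 126, 127, 128, 128, 121, 180, 221, 223, 220, 250, 253, 253, 252, 253, 255, 241, 153, 117, 126, 130, 128, 129, 124, 122]
362 [120, 116, 118, 121, 120, 116, 118, 117, 108, 201, 226, 223, 222, 242, 248, 247, 246, 247, 249, 229, 148, 114, 119, 119, 115, 119, 118, 122]
390 [233, 233, 233, 234, 232, 238, 225, 221, 224, 221, 218, 219, 224, 224, 223, 225, 219, 228, 242, 245, 245, 245, 244, 247, 225, 211, 207, 212]
405 [245, 244, 245, 244, 244, 251, 235, 219, 224, 220, 219, 221, 224, 224, 225, 223, 218, 227, 253, 254, 254, 254, 255, 255, 209, 46, 56, 59]
292 ptr 39.44 fin 41.26
294 ptr 38.52 fin 40.36
296 ptr 37.6 fin 39.46
298 ptr 36.69 fin 38.55
300 ptr 35.77 fin 37.65
```

```bash
python3 -c "
from h import *
s=bot.get_state();print(s['tcp_pos'],s['gripper_force'],s['contact_force']);print(bot.sign_off())"
```

```text
[589.55756243 114.66855569  63.54740444] 68.24137330055237 [-2.4000579  -6.72073645  6.94980796]
the job is handed in; nothing more can be done
None
```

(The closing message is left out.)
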